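# All-round scan of an incense burner on a hand-turned turntable

## Task

Scan the incense burner: first slide the scanner head along its rail all the way in to its stop at the turntable, and leave it there. Then take the upright knob on the turntable and turn the platter clockwise (seen from above) through one full turn, neither more nor less, so that the knob stops back beside the brass pointer where it started. Do not turn the platter before the head is in, do not touch the burner it carries or let it slip, and leave the other things on the desk where they are.

Things in the scene. Friction and masses are not known exactly. Their poses are not given: they have to be found in the camera images.
- stage: The scanner's low aluminium foot plate, fixed to the desk, 140 mm wide (its x) by 470 mm long (its y), 10 mm thick. Origin on the desk directly below the turntable's axis; its +y axis points along the rail, away from the turntable. The plate reaches from y = -100 to +370 mm.
- head (a joint): Travel of the scanner head along the rail in m: 0 is the outer end, 0.105 is fully in against the stop (hard limit: the dark steel block at the inner end of the rail); it grows as the head moves towards the turntable (stage -y, straight at the axis). It starts at 0 to 0.035. About 2 N of dry friction plus light damping; it stays where it is left.
- head_fin (a point): Middle of the upright dark steel fin on the scanner head, 108 mm above the desk. Fin: 14 mm thick along the rail, 45 mm wide, top at 125 mm; pinch it from above, closing along the rail. The head is a grey box 70 mm wide, 80 mm long, top at 81 mm, black lens barrel facing the turntable. Fin to turntable axis: 305 mm at joint 0, 200 mm fully in; the lens tip is 50 mm nearer.
- platter (a joint): Turn of the platter in rad, 0 at the start of every episode (knob at the pointer), growing clockwise seen from above; 6.283 is one full turn. It spins freely without stops, with about 0.05 N m of dry friction and light damping, and stays where it is left.
- platter_axis (a point): Centre of the platter's top face, on the vertical turning axis, 40 mm above the desk. The platter is a dark wooden disc of 240 mm diameter, 14 mm thick, with a cork pad of 140 mm diameter in its middle.
- knob_grip (a point): On the axis of the upright brass knob, 80 mm above the desk, at the height to grip. The knob stands on the platter 98 mm from the turning axis, 16 mm in diameter, from 40 to 100 mm above the desk, end 19 mm thick. It spins freely about its own axis, so a gripper may carry it round without turning itself. The gap from knob to burner is about 45 mm.
- burner: Celadon-glazed incense burner, squat and round with a domed lid and two small ears: 72 mm diameter (80 mm over the ears), 66 mm tall, 0.3 kg, top 106 mm above the desk. Origin at the centre of its underside, which stands loose on the platter within 6 mm of the axis.
- ring_dish: Lavender-glazed ring dish, 84 mm diameter, with a central cone 45 mm tall; bystander. Origin under its centre.
- weights: Brass set of nested cup weights with a bail handle, 60 mm diameter, 68 mm tall; bystander. Origin under its centre.
- small_weight: Single small brass cup weight, 34 mm diameter, 25 mm tall; bystander. Origin under its centre.
- magnifier: Dark bakelite magnifier lying flat, 200 mm long along its x (lens at +x, 96 mm wide; handle at -x), 16 mm thick; bystander. Origin under its middle.
- loupe: Folded steel loupe, 42 mm long, 26 mm wide, 14 mm tall; bystander. Origin under its centre.
- calipers: Steel digital calipers lying flat, 150 mm long along their x, 58 mm wide, 10 mm thick; bystander. Origin under the middle of the beam.
- pointer (a point): Top of the small fixed brass pointer, an upright tab 10 mm square just outside the platter's rim, 133 mm from the turning axis, top 42 mm above the desk. It stands at the knob's starting direction, which differs from start to start.
Not all that is in view belongs to the job. Of the things that look like the burner, the smallest one is meant.

How it is judged:
By the outcome, as a careful person would: the job done as asked, in the order asked, and still so for the second after the job is handed in, with the robot touching nothing.
It also fails if it takes over 67 s, if anything falls off the work surface, if the arm or the gripper's body presses on something with over 40 N, if the wrist force passes 120 N, or if a joint passes its speed limit or range.

## Robot

A 7-joint arm with a two-finger parallel gripper is mounted at the origin on the work surface. World frame = base frame: x ahead of the robot, y to its left, z up, the work surface at z = 0. Lengths are in m, angles in rad, forces in N, time in s.
With the tool pointing down it reaches from about 0.4 to 0.9 m from the base axis. Payload 5.5 kg.
Tool frame: the origin (TCP) lies at the very end of the fingers, on their centre line; the grasp point (between the pads) lies robot.tcp_to_grasp behind it (robot.tcp_to_grasp is the distance from the TCP to the grasp point, in m); z points along the fingers, y is the direction in which the jaws open and shut (so a half turn about z gives the same grasp; the last joint's range is limited). The gripper opens to 92 mm and grips with 3 to 60 N. Pads are 19 mm wide; open, the fingers measure 130 mm over their backs; the gripper's body (75 mm by 190 mm) begins 47 mm behind the grasp point.
Start: joints at [1.481, 0.501, -0.427, 1.55, 0.221, 1.138, -0.21], TCP at [0.225, -0.61, 0.227] pointing down, gripper open.
Joint ranges: [-2.88, 2.88], [-0.31, 2.03], [-1.54, 1.56], [0.2, 2.42], [-1.41, 4.55], [0.19, 2.02], [-2.57, 2.57]. Speed limits (rad/s): [2.57, 2.57, 3.14, 3.14, 3.14, 3.14, 3.14].

## Interface

Orientations are given as [roll, pitch, yaw] about the fixed x, y, z axes, in that order (R = Rz(yaw) Ry(pitch) Rx(roll)).
In Python, from rig import robot gives the robot as it stands.
- The arm moves only by the shell command python3 -m inch 'ROWS' [FORCE]. ROWS is JSON, a list that holds one entry, the list of rows, each a list of 7 numbers: the shift along the world's x, y, z in m, then the turn, a rotation vector about the world's x, y, z in rad, then the opening, from 0 (shut) to 1 (fully open). A call has 1 to 12 rows; each row shifts and turns the commanded pose from where the row before left it; what a row does not reach is not made up. A row lasts 1/10 s, in which the tool goes at most 50 mm and 8.59 degrees, less where a joint would pass 70% of its speed; a pose out of reach is approached as far as the arm can. A call is refused whole if a number of a shift passes 0.05 or a number of a turn 0.15, either way. A call with a gripper value outside its range is refused whole. The fingers move at their own pace and stop on an object; FORCE is the grip in N (left out, the last holds). Time passes only in rows, so rows that do not move let the fingers close. It gives the time, the measured TCP pose, the force and the opening at its end, in the units of the state.
- robot.read_state(): the state, without advancing time (a new reading comes with each control period).
- robot.grab_frame(name): name is "side" or "top"; returns a dict with "pixels" (420x560x3 uint8, blue, green, red), "fx", "fy", "cx", "cy" (pixels), "world_from_camera" (4x4, takes a point from camera to world coordinates). Camera axes: x right, y up, looking along -z (the intrinsics and any distortion apply to the point x, -y, -z); pixel columns grow to the right and rows downward; lengths in m; the calibration is good to about 2 mm. A picture is of the moment at which its call begins. There is no depth.
- robot.finish_job(): hands the job in, once; it reports no verdict.
The state is a dict: "clock": time; "joints": joint angles; "qvel": joint speeds; "tau": joint torques, N m; "eef_pos": TCP position; "tool_rot": TCP orientation; "ft_force": force on the tool from outside, world axes, zero at the start; "ft_torque": the same for the moment, N m; "grip_width": finger opening in m.
Only numpy, scipy, OpenCV 4.12 (cv2) and the standard library are available. Lean on these libraries where they do the work, as an engineer would, in place of code of your own. Each camera call takes 0.05 s, during which the arm holds its last target.

## Working session

There is one attempt and no reset: what is moved stays moved. The work goes in short steps, Python scripts to look and compute and a shell command to move; the robot and the scene stay as the last step left them, time stands still between calls to the robot, and variables do not carry over. Pictures are saved under pics/ and viewed, and the job is handed in when it is done.

```bash
mkdir -p pics; ls
python3 - <<'E'
from rig import robot
import cv2,numpy as np
print(robot.read_state()); print(robot.tcp_to_grasp)
for n in("side","top"):
    f=robot.grab_frame(n); cv2.imwrite(f"pics/{n}0.png",f["pixels"])
    print(n,{k:np.round(v,4).tolist() for k,v in f.items() if k!="pixels"})
E
```

```text
pics
{'clock': 0.0, 'joints': array([ 1.48119256,  0.50185449, -0.42680084,  1.55146234,  0.22082197,
        1.13828252, -0.21031183]), 'qvel': array([-1.01162582e-03, -9.17069017e-04, -2.07345777e-05, -8.86213882e-04,
       -1.03517784e-03, -6.79826640e-04, -2.31194135e-04]), 'tau': array([ 5.37174346e-04, -5.66588938e+01, -5.81538498e+00, -2.79101872e+01,
       -6.85514091e-02,  3.09374579e-02,  1.96839146e-04]), 'eef_pos': array([ 0.22431116, -0.60932024,  0.22566991]), 'tool_rot': array([-3.13964954e+00, -5.50594433e-05,  3.52866878e-01]), 'ft_force': array([-0.33538899, -0.24266006, -0.27982629]), 'ft_torque': array([ 0.01468282, -0.06245339,  0.0386813 ]), 'grip_width': 0.09168400334784543}
0.0188
side {'fx': 506.5237, 'fy': 506.5237, 'cx': 286.7444, 'cy': 215.4961, 'world_from_camera': [[-0.8467, 0.4049, -0.3452, 0.2095], [-0.5319, -0.6277, 0.5683, 0.5308], [0.0134, 0.6648, 0.7469, 0.8383], [0.0, 0.0, 0.0, 1.0]]}
top {'fx': 400.9117, 'fy': 400.9117, 'cx': 279.7515, 'cy': 203.9573, 'world_from_camera': [[-0.0259, 0.9814, -0.1904, 0.3891], [-0.9996, -0.0269, -0.0027, -0.0459], [-0.0078, 0.1903, 0.9817, 0.884], [0.0, 0.0, 0.0, 1.0]]}
```

View pics/side0.png

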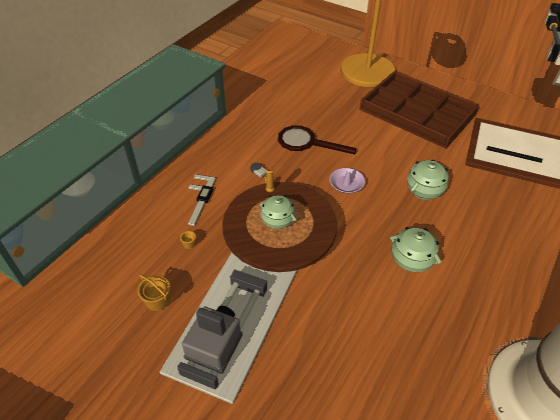

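View pics/top0.png

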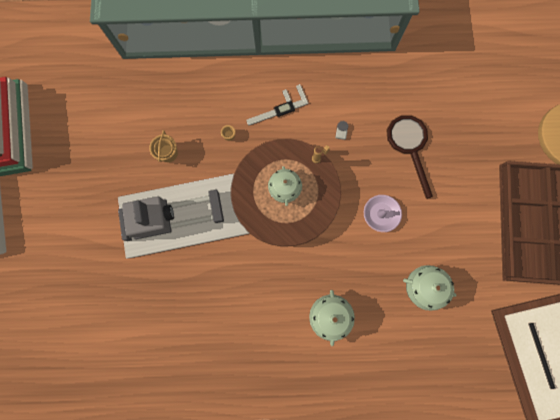

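The side view shows the platter at about (280,225) and the head at about (212,335). The top view shows the platter at about (286,192), the knob at about (318,155) and the head's fin at about (141,212). Next I'll zoom in on the top view.

Run:
```python
import cv2
t=cv2.imread("pics/top0.png"); s=cv2.imread("pics/side0.png")
cv2.imwrite("pics/tz.png",cv2.resize(t[130:270,110:350],None,fx=3.3,fy=3.3,interpolation=cv2.INTER_CUBIC))
cv2.imwrite("pics/sz.png",cv2.resize(s[150:400,155:345],None,fx=2.4,fy=2.4,interpolation=cv2.INTER_CUBIC))
```

```text
(no output)
```

View pics/tz.png

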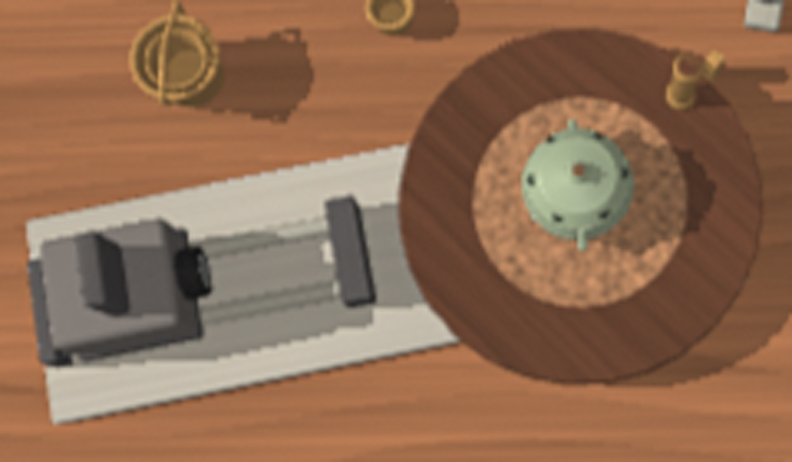

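View pics/sz.png

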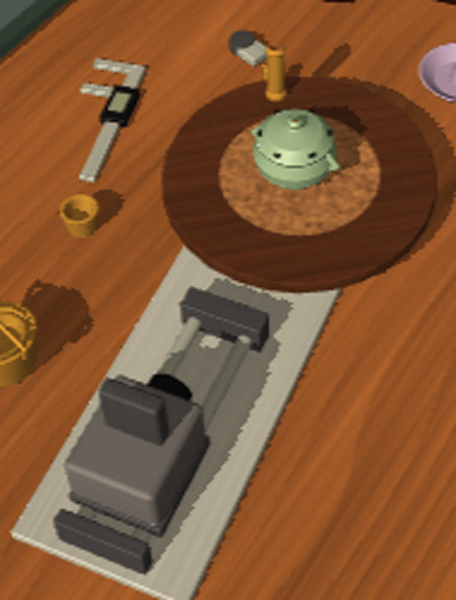

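```bash
cat > h.py <<'E'
import numpy as np,cv2
C={'side':(506.5237,286.7444,215.4961,np.array([[-0.8467,0.4049,-0.3452,0.2095],[-0.5319,-0.6277,0.5683,0.5308],[0.0134,0.6648,0.7469,0.8383]])),
'top':(400.9117,279.7515,203.9573,np.array([[-0.0259,0.9814,-0.1904,0.3891],[-0.9996,-0.0269,-0.0027,-0.0459],[-0.0078,0.1903,0.9817,0.884]]))}
def ray(n,u,v,z):
    f,cx,cy,T=C[n]; d=T[:,:3]@np.array([(u-cx)/f,-(v-cy)/f,-1]); o=T[:,3]
    return o+d*(z-o[2])/d[2]
def proj(n,p):
    f,cx,cy,T=C[n]; q=T[:,:3].T@(np.array(p)-T[:,3]); return cx+f*q[0]/-q[2], cy-f*q[1]/-q[2]
def circ(P):
    A=np.c_[2*P[:,:2],np.ones(len(P))]; s=np.linalg.lstsq(A,(P[:,:2]**2).sum(1),rcond=None)[0]
    return s[:2],np.sqrt(s[2]+s[0]**2+s[1]**2)
E
python3 - <<'E'
from h import *
for n,roi in(('top',(130,110,250,350)),('side',(170,210,280,345))):
    im=cv2.imread(f"pics/{n}0.png"); hsv=cv2.cvtColor(im,cv2.COLOR_BGR2HSV)
    r0,c0,r1,c1=roi
    print(n,[hsv[y,x].tolist() for x,y in ([(245,190),(290,235),(286,170),(300,215),(340,260)] if n=='top' else [(235,220),(280,255),(260,235),(350,300),(300,240)])])
E
```

```text
top [[10, 130, 102], [10, 133, 100], [44, 43, 137], [13, 122, 182], [12, 140, 166]]
side [[9, 187, 79], [10, 182, 80], [13, 170, 150], [13, 193, 152], [13, 167, 159]]
```

Run:
```python
from h import *
for n,c,R in(('top',(286,191),(50,50)),('side',(280,224),(52,36))):
    im=cv2.imread(f"pics/{n}0.png"); v=cv2.cvtColor(im,cv2.COLOR_BGR2HSV)[...,2]
    m=np.zeros_like(v); cv2.ellipse(m,(c,(2*R[0],2*R[1]),0),255,-1) 
    thr=140 if n=='top' else 115
    m&=((v>thr)*255).astype(np.uint8)
    k,l,st,_=cv2.connectedComponentsWithStats(m); b=1+np.argmax(st[1:,4]); 
    m=(l==b).astype(np.uint8)
    h=cv2.convexHull(cv2.findContours(m,0,1)[0][0])[:,0]
    P=np.array([ray(n,x,y,.041) for x,y in h])
    # platter-top: only take points of lower half in side view
    if n=='side':
        keep=h[:,1]>222; P=P[keep]
    print(n,circ(P),st[b])
    for _ in range(3):
        ce,r=circ(P); d=abs(np.hypot(*(P[:,:2]-ce).T)-r); P=P[d<.003+0*d]
    print(circ(P),len(P))
def px(u,v,z=3.3): return (110+(u+.5)/z-.5,130+(v+.5)/z-.5)
def ps(u,v,z=2.4): return (155+(u+.5)/z-.5,150+(v+.5)/z-.5)
print('knob top T',ray('top',*px(689,62),.1),'S',ray('side',*ps(275,50),.1))
print('knob base T',ray('top',*px(681,98),.042),'S',ray('side',*ps(275,98),.042))
print('pointer S/T',ray('top',*px(714,60),.042))
for q in [(78,232),(98,232),(88,307),(107,313),(108,305)]: print('fin T',q,ray('top',*px(*q),.125))
for q in [(104,377),(162,392),(166,396),(160,405),(102,383)]: print('fin S',q,ray('side',*ps(*q),.125))
print('stage corners T',[ray('top',*px(*q),.01).round(4) for q in [(26,222),(55,424)]])
print('stage corners S',[ray('side',*ps(*q),.01).round(4) for q in [(12,535),(190,603)]])
```

```text
top (array([ 0.58250332, -0.05626986]), np.float64(0.06967142519382724)) [ 253  159   63   64 2342]
(array([ 0.58250332, -0.05626986]), np.float64(0.06967142519382724)) 34
side (array([ 0.58222186, -0.05388327]), np.float64(0.06955016349246353)) [ 246  196   68   52 2358]
(array([ 0.58222186, -0.05388327]), np.float64(0.06955016349246353)) 14
knob top T [ 0.65461864 -0.12583853  0.1       ] S [ 0.6495766 -0.1188235  0.1      ]
knob base T [ 0.64948445 -0.12535824  0.042     ] S [ 0.64889841 -0.1165023   0.042     ]
pointer S/T [ 0.6751791  -0.14843781  0.042     ]
fin T (78, 232) [0.55198669 0.23970021 0.125     ]
fin T (98, 232) [0.55166288 0.22792731 0.125     ]
fin T (88, 307) [0.50729936 0.23193033 0.125     ]
fin T (107, 313) [0.50348079 0.22073048 0.125     ]
fin T (108, 305) [0.50815893 0.22033389 0.125     ]
fin S (104, 377) [0.5546271  0.23366996 0.125     ]
fin S (162, 392) [0.51471404 0.22188663 0.125     ]
fin S (166, 396) [0.51062683 0.22289595 0.125     ]
fin S (160, 405) [0.50988076 0.23050338 0.125     ]
fin S (102, 383) [0.55282524 0.23804371 0.125     ]
stage corners T [array([0.5846, 0.3186, 0.01  ]), array([0.448 , 0.2925, 0.01  ])]
stage corners S [array([0.5836, 0.3228, 0.01  ]), array([0.4478, 0.2945, 0.01  ])]
```

Axis is about (0.582,-0.055). The knob and pointer lie in the -45° direction, and the measured radii of 95 and 131 mm agree with the given ones. The rail heads about (-0.18,0.984). The fin is at about (0.530,0.230), r=0.289, so the joint is at about 0.016.

```bash
python3 -m inch '[[[0.025,0.045,0,0,0,-0.02,1],[0.025,0.045,0,0,0,-0.02,1],[0.025,0.045,0,0,0,-0.02,1],[0.025,0.045,0,0,0,-0.02,1],[0.025,0.045,0,0,0,-0.02,1],[0.025,0.045,0,0,0,-0.02,1],[0.025,0.045,0,0,0,-0.02,1],[0.025,0.045,0,0,0,-0.02,1],[0.025,0.045,0,0,0,-0.01,1],[0.025,0.045,0,0,0,0,1],[0.025,0.045,0,0,0,0,1],[0.025,0.045,0,0,0,0,1]]]' && python3 -m inch '[[[0,0.045,0,0,0,0,1],[0,0.045,0,0,0,0,1],[0,0.045,0,0,0,0,1],[0,0.045,0,0,0,0,1],[0,0.045,0,0,0,0,1],[0,0.045,0,0,0,0,1],[0,0.03,0,0,0,0,1],[0,0,0,0,0,0,1],[0,0,0,0,0,0,1]]]'
```

```text
clock: 1.3
eef_pos: [0.5164, -0.0838, 0.2266]
tool_rot: [3.141, 0.0, 0.182]
ft_force: [1.6, -1.0, 0.1]
grip_width: 0.0917
clock: 2.2
eef_pos: [0.5154, 0.2151, 0.2262]
tool_rot: [3.141, 0.001, 0.185]
ft_force: [0.5, -0.7, -0.7]
grip_width: 0.0917
```

```bash
python3 -m inch '[[[0.015,0.0145,-0.02,0,0,0,1],[0,0,-0.03,0,0,0,1],[0,0,-0.03,0,0,0,1],[0,0,-0.03,0,0,0,1],[0,0,-0.025,0,0,0,1],[0,0,0,0,0,0,1],[0,0,0,0,0,0,1]]]'
python3 - <<'E'
from rig import robot
import cv2
f=robot.grab_frame("side")["pixels"]; cv2.imwrite("pics/s1.png",cv2.resize(f[150:400,130:390],None,fx=2.4,fy=2.4))
E
```

```text
clock: 2.9
eef_pos: [0.5312, 0.2275, 0.0917]
tool_rot: [3.141, 0.001, 0.181]
ft_force: [0.4, -0.5, 0.3]
grip_width: 0.0918
```

View pics/s1.png

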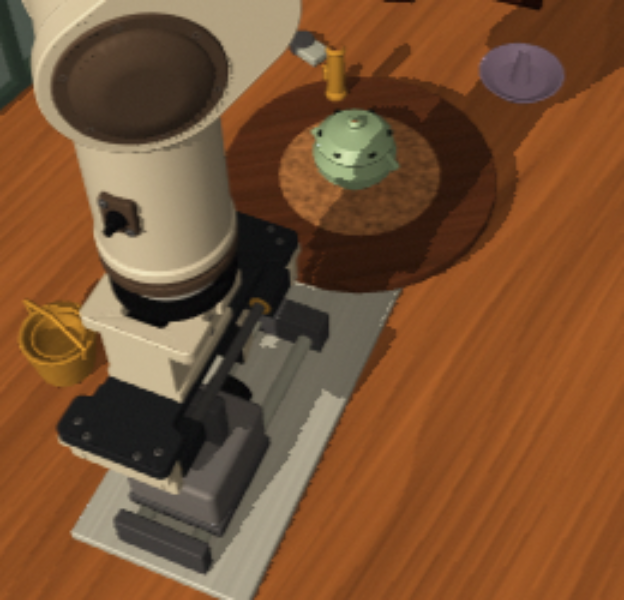

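The gripper is straddling the fin, around (235,420) in the crop. Next I'll close on it gently.

```bash
python3 -m inch '[[[0,0,0,0,0,0,0],[0,0,0,0,0,0,0],[0,0,0,0,0,0,0],[0,0,0,0,0,0,0],[0,0,0,0,0,0,0],[0,0,0,0,0,0,0],[0,0,0,0,0,0,0],[0,0,0,0,0,0,0]]]' 25
```

```text
clock: 3.75
eef_pos: [0.5309, 0.2291, 0.0917]
tool_rot: [3.142, 0.0, 0.183]
ft_force: [0.1, 0.2, 0.6]
grip_width: 0.0322
```

```bash
python3 -m inch '[[[0,0,0,0,0,0,0],[0,0,0,0,0,0,0],[0,0,0,0,0,0,0],[0,0,0,0,0,0,0]]]'
```

```text
clock: 4.15
eef_pos: [0.5308, 0.2295, 0.0917]
tool_rot: [-3.141, 0.0, 0.183]
ft_force: [-0.6, 1.8, -1.1]
grip_width: 0.0141
```

```bash
python3 -m inch '[[[0.0014,-0.0079,0,0,0,0,0],[0.0014,-0.0079,0,0,0,0,0],[0.0014,-0.0079,0,0,0,0,0],[0.0014,-0.0079,0,0,0,0,0],[0.0014,-0.0079,0,0,0,0,0],[0.0014,-0.0079,0,0,0,0,0],[0.0014,-0.0079,0,0,0,0,0],[0.0014,-0.0079,0,0,0,0,0],[0.0014,-0.0079,0,0,0,0,0],[0,0,0,0,0,0,0],[0,0,0,0,0,0,0]]]' 30
```

```text
clock: 5.25
eef_pos: [0.5439, 0.1563, 0.0917]
tool_rot: [3.14, 0.0, 0.181]
ft_force: [0.9, -2.0, -1.7]
grip_width: 0.0136
```

```bash
python3 -m inch '[[[0.0007,-0.004,0,0,0,0,0],[0.0007,-0.004,0,0,0,0,0],[0.0003,-0.002,0,0,0,0,0],[0.0003,-0.002,0,0,0,0,0],[0,0,0,0,0,0,0],[0,0,0,0,0,0,0]]]'
```

```text
clock: 5.85
eef_pos: [0.5459, 0.1457, 0.0917]
tool_rot: [3.141, -0.0, 0.183]
ft_force: [2.5, 0.9, -5.6]
grip_width: 0.0138
```

```bash
python3 -m inch '[[[0.0003,-0.002,0,0,0,0,0],[0.0002,-0.001,0,0,0,0,0],[0.0002,-0.001,0,0,0,0,0],[0,0,0,0,0,0,0]]]'
```

```text
clock: 6.25
eef_pos: [0.5465, 0.1418, 0.0917]
tool_rot: [3.142, -0.0, 0.183]
ft_force: [3.4, 1.5, -6.7]
grip_width: 0.0138
```

```bash
python3 -m inch '[[[0.0002,-0.001,0,0,0,0,0],[0.0002,-0.001,0,0,0,0,0],[0,0,0,0,0,0,0]]]'
```

```text
clock: 6.55
eef_pos: [0.5466, 0.1415, 0.0917]
tool_rot: [-3.14, -0.001, 0.184]
ft_force: [4.4, 5.8, -8.9]
grip_width: 0.0139
```

```bash
python3 -m inch '[[[0.0002,-0.001,0,0,0,0,0],[0.0002,-0.001,0,0,0,0,0],[0,0,0,0,0,0,0]]]'
```

```text
clock: 6.85
eef_pos: [0.5466, 0.1415, 0.0917]
tool_rot: [-3.137, -0.001, 0.185]
ft_force: [4.0, 9.3, -10.1]
grip_width: 0.0139
```

```bash
python3 -m inch '[[[0,0,0,0,0,0,1],[0,0,0,0,0,0,1],[0,0,0,0,0,0,1],[0,0,0,0,0,0,1],[0,0,0,0,0,0,1],[0,0,0,0,0,0,1],[0,0,0,0,0,0,1]]]' && python3 -m inch '[[[0,0,0.03,0,0,0,1],[0,0,0.03,0,0,0,1],[0,0,0.03,0,0,0,1],[0,0,0.03,0,0,0,1],[0,0,0,0,0,0,1]]]'
```

```text
clock: 7.55
eef_pos: [0.5472, 0.1378, 0.0918]
tool_rot: [3.141, -0.0, 0.183]
ft_force: [0.5, -0.4, 0.0]
grip_width: 0.0651
clock: 8.05
eef_pos: [0.5498, 0.1392, 0.2161]
tool_rot: [3.142, -0.008, 0.183]
ft_force: [0.9, 0.6, 0.1]
grip_width: 0.0914
```

```bash
python3 -m inch '[[[0,-0.045,0,0,0,-0.1,1],[0,-0.045,0,0,0,-0.1,1],[0,-0.045,0,0,0,-0.1,1],[0,-0.045,0,0,0,-0.1,1],[0,-0.045,0,0,0,-0.1,1],[0,-0.045,0,0,0,-0.1,1],[0,-0.045,0,0,0,-0.1,1],[0,-0.045,0,0,0,-0.1,1],[0,-0.045,0,0,0,-0.1,1],[0,-0.045,0,0,0,-0.07,1],[0,0,0,0,0,0,0.5],[0,0,0,0,0,0,0.5]]]'
python3 - <<'E'
from rig import robot
import cv2
for n in("side","top"):
    cv2.imwrite(f"pics/{n}2.png",robot.grab_frame(n)["pixels"])
t=cv2.imread("pics/top2.png"); s=cv2.imread("pics/side2.png")
cv2.imwrite("pics/tz2.png",cv2.resize(t[130:270,110:350],None,fx=3.3,fy=3.3,interpolation=cv2.INTER_CUBIC))
cv2.imwrite("pics/sz2.png",cv2.resize(s[150:400,155:345],None,fx=2.4,fy=2.4,interpolation=cv2.INTER_CUBIC))
E
```

```text
clock: 9.25
eef_pos: [0.546, -0.3135, 0.2104]
tool_rot: [3.141, 0.002, -0.79]
ft_force: [-0.1, 1.2, -0.6]
grip_width: 0.0802
```

View pics/tz2.png

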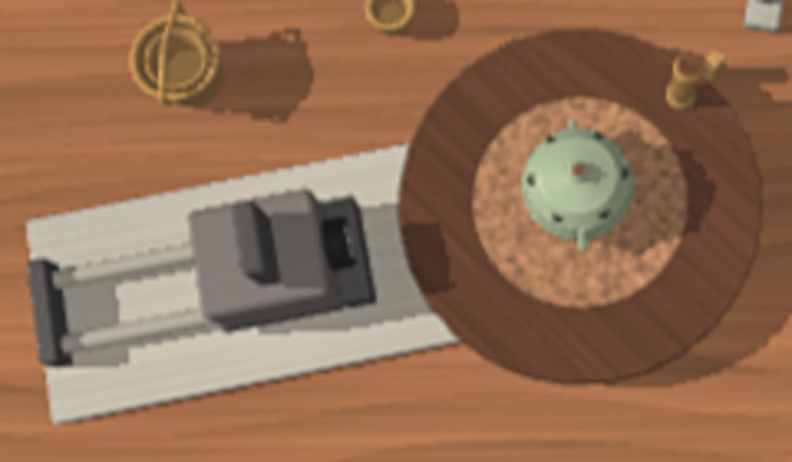

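View pics/sz2.png

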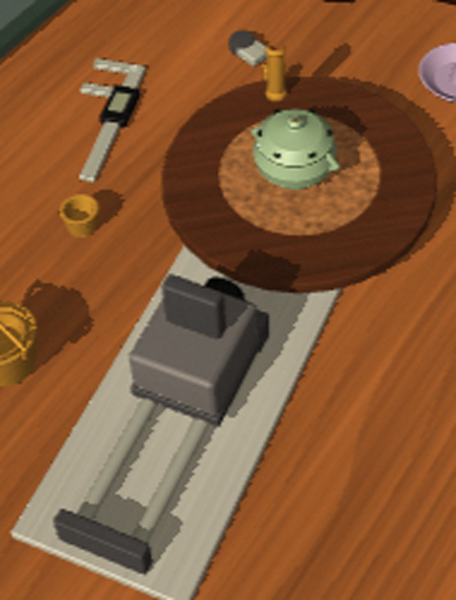

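The head is against the stop block. Knob and burner are unchanged, with the knob top at about (689,62) in the zoomed top view. Moving over to the knob.

```bash
python3 -m inch '[[[0.02,0.04,0,0,0,0,0.5],[0.03,0.05,0,0,0,0,0.5],[0.03,0.05,0,0,0,0,0.5],[0.026,0.05,0,0,0,0,0.5],[0,0,0,0,0,0,0.5],[0,0,0,0,0,0,0.5],[0,0,0,0,0,0,0.5]]]'
python3 - <<'E'
from rig import robot
import cv2
s=robot.grab_frame("side")["pixels"]
cv2.imwrite("pics/sz3.png",cv2.resize(s[100:300,200:400],None,fx=3,fy=3,interpolation=cv2.INTER_CUBIC))
E
```

```text
clock: 10.05
eef_pos: [0.6411, -0.1418, 0.2115]
tool_rot: [3.14, 0.0, -0.786]
ft_force: [0.1, -1.2, -0.8]
grip_width: 0.0459
```

View pics/sz3.png

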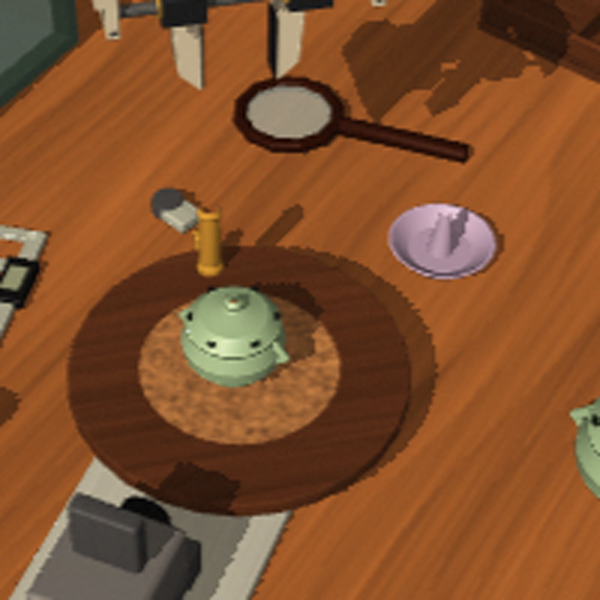

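The jaws are up at about (235,60), above the knob. The move fell short, so I'll add (0.011,0.018) and descend.

```bash
python3 -m inch '[[[0.011,0.018,0,0,0,0,0.5],[0,0,0,0,0,0,0.5],[0,0,-0.03,0,0,0,0.5],[0,0,-0.03,0,0,0,0.5],[0,0,0,0,0,0,0.5],[0,0,0,0,0,0,0.5]]]'
python3 - <<'E'
from rig import robot
import cv2
s=robot.grab_frame("side")["pixels"]
cv2.imwrite("pics/sz4.png",cv2.resize(s[100:300,200:400],None,fx=3,fy=3,interpolation=cv2.INTER_CUBIC))
E
```

```text
clock: 10.7
eef_pos: [0.6519, -0.1252, 0.1517]
tool_rot: [3.141, 0.001, -0.789]
ft_force: [0.4, 0.3, -0.0]
grip_width: 0.0459
```

View pics/sz4.png

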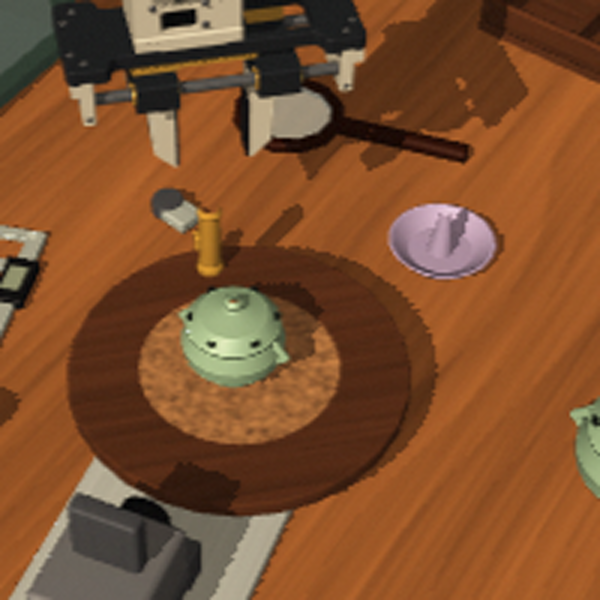

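The fingertips at (175,160) and (257,150) straddle the knob at (208,215), so I'll descend.

```bash
python3 -m inch '[[[0,0,-0.025,0,0,0,0.5],[0,0,-0.025,0,0,0,0.5],[0,0,-0.025,0,0,0,0.5],[0,0,-0.013,0,0,0,0.5],[0,0,0,0,0,0,0.5],[0,0,0,0,0,0,0.5]]]'
python3 - <<'E'
from rig import robot
import cv2
s=robot.grab_frame("side")["pixels"]
cv2.imwrite("pics/sz5.png",cv2.resize(s[100:300,200:400],None,fx=3,fy=3,interpolation=cv2.INTER_CUBIC))
t=robot.grab_frame("top")["pixels"]
cv2.imwrite("pics/tz5.png",cv2.resize(t[110:270,200:380],None,fx=3.3,fy=3.3,interpolation=cv2.INTER_CUBIC))
E
```

```text
clock: 11.35
eef_pos: [0.6538, -0.1241, 0.0653]
tool_rot: [-3.14, -0.002, -0.787]
ft_force: [0.2, -0.3, -0.3]
grip_width: 0.0456
```

View pics/sz5.png

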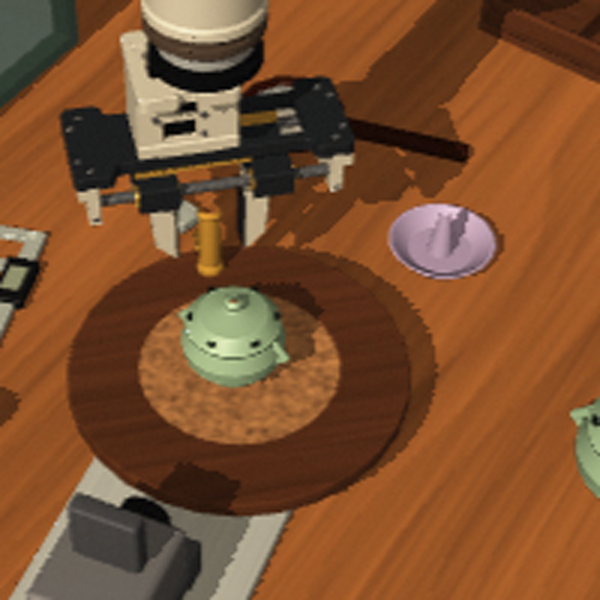

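View pics/tz5.png

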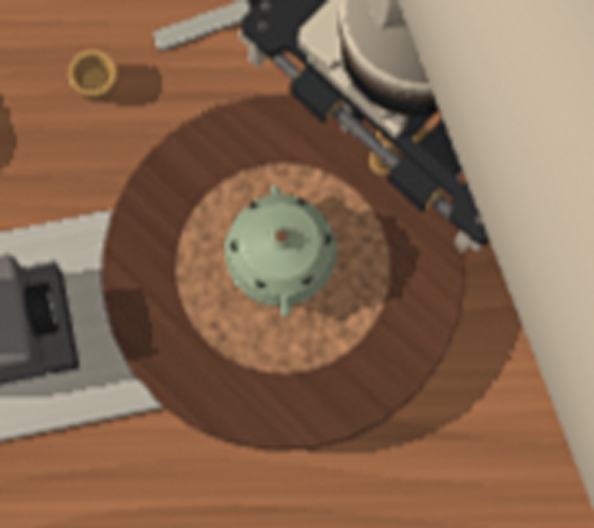

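```bash
python3 -m inch '[[[0,0,0,0,0,0,0],[0,0,0,0,0,0,0],[0,0,0,0,0,0,0],[0,0,0,0,0,0,0],[0,0,0,0,0,0,0],[0,0,0,0,0,0,0],[0,0,0,0,0,0,0],[0,0,0,0,0,0,0]]]' 12
python3 - <<'E'
from rig import robot
import cv2
s=robot.grab_frame("side")["pixels"]; cv2.imwrite("pics/s6.png",s)
cv2.imwrite("pics/sz6.png",cv2.resize(s[100:300,200:400],None,fx=3,fy=3,interpolation=cv2.INTER_CUBIC))
print(robot.read_state())
E
```

```text
clock: 12.25
eef_pos: [0.6527, -0.124, 0.0639]
tool_rot: [3.142, -0.0, -0.787]
ft_force: [-0.0, 0.3, 2.3]
grip_width: 0.0163
{'clock': 12.3, 'joints': array([ 0.43117097,  0.70911394, -0.40684283,  1.62274345,  0.34084584,
        0.88051362, -2.46494496]), 'qvel': array([ 6.18952819e-05, -2.40795772e-04, -3.55789856e-04, -1.26541123e-03,
       -6.63585132e-05, -4.67607183e-04, -5.56991496e-04]), 'tau': array([-1.77794527e-01, -6.16565967e+01, -7.36999020e+00, -2.25657034e+01,
        1.41217091e-02, -2.79827407e-01, -5.82511220e-04]), 'eef_pos': array([ 0.65272488, -0.12398655,  0.06388401]), 'tool_rot': array([-3.14152814e+00, -2.19069405e-04, -7.87200512e-01]), 'ft_force': array([-1.92700845,  0.45805788,  1.77399708]), 'ft_torque': array([ 0.07353165,  0.10342134, -0.03227752]), 'grip_width': 0.016740797673598998}
```

View pics/sz6.png

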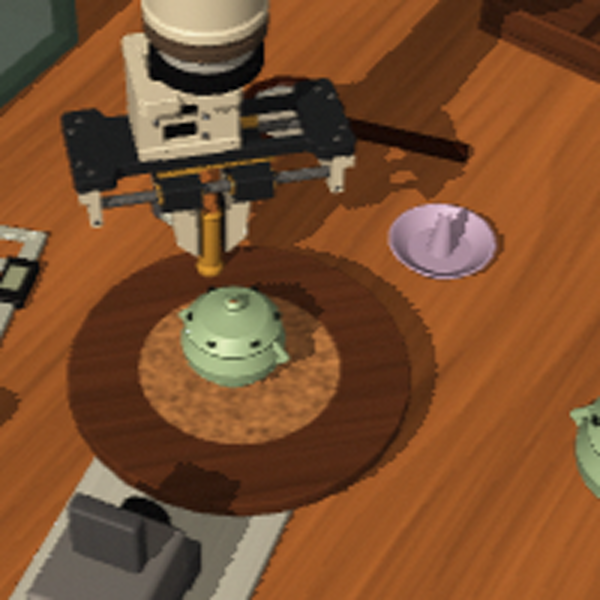

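The knob is gripped: width 16.3 mm and r=98.4 mm from the estimated axis, which is consistent. Joint 7 is near its limit, so I'll add about +0.25 rad of yaw early in the turn. Next I'll compute the chord steps.

```bash
cat > c.py <<'E'
import numpy as np,sys
A=np.array([.5825,-.055]); r=.098
def pt(a): a=np.radians(a); return A+r*np.array([np.cos(a),np.sin(a)])
ph0=-44.5
if __name__=="__main__":
    th=[0,2,6]+list(range(12,361,6))
    for i,(a,b) in enumerate(zip(th[:-1],th[1:])):
        d=pt(ph0-b)-pt(ph0-a); print(b,"%.4f,%.4f"%tuple(d),end=" | " if (i%6<5) else "\n")
E
python3 c.py
```

```text
2 -0.0024,-0.0024 | 6 -0.0051,-0.0045 | 12 -0.0082,-0.0061 | 18 -0.0088,-0.0052 | 24 -0.0093,-0.0043 | 30 -0.0097,-0.0033
36 -0.0100,-0.0022 | 42 -0.0102,-0.0012 | 48 -0.0103,-0.0001 | 54 -0.0102,0.0010 | 60 -0.0101,0.0020 | 66 -0.0098,0.0031
72 -0.0094,0.0041 | 78 -0.0089,0.0051 | 84 -0.0084,0.0060 | 90 -0.0077,0.0068 | 96 -0.0069,0.0076 | 102 -0.0061,0.0082
108 -0.0052,0.0088 | 114 -0.0043,0.0093 | 120 -0.0033,0.0097 | 126 -0.0022,0.0100 | 132 -0.0012,0.0102 | 138 -0.0001,0.0103
144 0.0010,0.0102 | 150 0.0020,0.0101 | 156 0.0031,0.0098 | 162 0.0041,0.0094 | 168 0.0051,0.0089 | 174 0.0060,0.0084
180 0.0068,0.0077 | 186 0.0076,0.0069 | 192 0.0082,0.0061 | 198 0.0088,0.0052 | 204 0.0093,0.0043 | 210 0.0097,0.0033
216 0.0100,0.0022 | 222 0.0102,0.0012 | 228 0.0103,0.0001 | 234 0.0102,-0.0010 | 240 0.0101,-0.0020 | 246 0.0098,-0.0031
252 0.0094,-0.0041 | 258 0.0089,-0.0051 | 264 0.0084,-0.0060 | 270 0.0077,-0.0068 | 276 0.0069,-0.0076 | 282 0.0061,-0.0082
288 0.0052,-0.0088 | 294 0.0043,-0.0093 | 300 0.0033,-0.0097 | 306 0.0022,-0.0100 | 312 0.0012,-0.0102 | 318 0.0001,-0.0103
324 -0.0010,-0.0102 | 330 -0.0020,-0.0101 | 336 -0.0031,-0.0098 | 342 -0.0041,-0.0094 | 348 -0.0051,-0.0089 | 354 -0.0060,-0.0084
360 -0.0068,-0.0077 |
```

```bash
python3 -m inch '[[[-0.0024,-0.0024,0,0,0,0.02,0],[-0.0051,-0.0045,0,0,0,0.04,0],[-0.0082,-0.0061,0,0,0,0.04,0],[-0.0088,-0.0052,0,0,0,0.04,0],[-0.0093,-0.0043,0,0,0,0.04,0],[-0.0097,-0.0033,0,0,0,0.04,0]]]'
python3 - <<'E'
from rig import robot
from c import *
s=robot.read_state(); d=s['eef_pos'][:2]-A
print(np.hypot(*d),ph0-np.degrees(np.arctan2(d[1],d[0])),s['joints'][6],s['ft_force'])
E
```

```text
clock: 12.9
eef_pos: [0.6091, -0.1498, 0.0639]
tool_rot: [-3.141, -0.001, -0.565]
ft_force: [-0.3, 1.4, 1.8]
grip_width: 0.016
0.09847154884804347 29.8491327240031 -2.2326962946439584 [-0.33974501  1.44709061  1.7609652 ]
```

Tracking is very good, with r=98.5 mm at 29.8°, low force and joint 7 clear of its limit. I'll continue.

```bash
python3 -m inch '[[[-0.0100,-0.0022,0,0,0,0,0],[-0.0102,-0.0012,0,0,0,0,0],[-0.0103,-0.0001,0,0,0,0,0],[-0.0102,0.0010,0,0,0,0,0],[-0.0101,0.0020,0,0,0,0,0],[-0.0098,0.0031,0,0,0,0,0],[-0.0094,0.0041,0,0,0,0,0],[-0.0089,0.0051,0,0,0,0,0],[-0.0084,0.0060,0,0,0,0,0],[-0.0077,0.0068,0,0,0,0,0]]]'
python3 - <<'E'
from rig import robot
from c import *
s=robot.read_state(); d=s['eef_pos'][:2]-A
print(np.hypot(*d),ph0-np.degrees(np.arctan2(d[1],d[0])),s['joints'][6],s['ft_force'])
import cv2
cv2.imwrite("pics/s7.png",robot.grab_frame("side")["pixels"])
E
```

```text
clock: 13.9
eef_pos: [0.5135, -0.1248, 0.0638]
tool_rot: [3.141, -0.0, -0.567]
ft_force: [1.6, 1.4, 2.4]
grip_width: 0.0165
0.09814320463624165 90.1976622959692 -2.2644896046618284 [1.5978197  1.36265542 2.40796851]
```

View pics/s7.png

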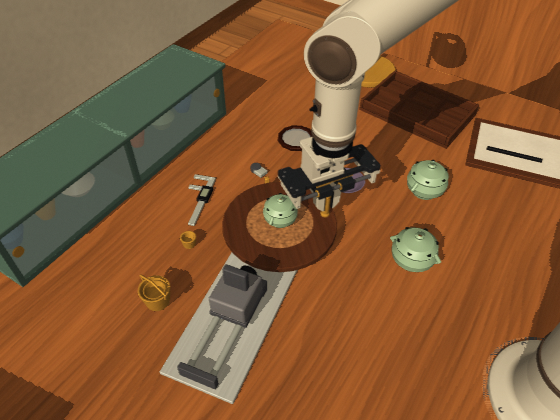

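The burner at (281,208) has turned with the platter, the knob at (325,205) is held, and the head is in. I'll continue.

```bash
python3 -m inch '[[[-0.0069,0.0076,0,0,0,0,0],[-0.0061,0.0082,0,0,0,0,0],[-0.0052,0.0088,0,0,0,0,0],[-0.0043,0.0093,0,0,0,0,0],[-0.0033,0.0097,0,0,0,0,0],[-0.0022,0.0100,0,0,0,0,0],[-0.0012,0.0102,0,0,0,0,0],[-0.0001,0.0103,0,0,0,0,0],[0.0010,0.0102,0,0,0,0,0],[0.0020,0.0101,0,0,0,0,0]]]'
python3 - <<'E'
from rig import robot
from c import *
s=robot.read_state(); d=s['eef_pos'][:2]-A
print(np.hypot(*d),ph0-np.degrees(np.arctan2(d[1],d[0])),s['joints'][6],s['ft_force'])
import cv2
cv2.imwrite("pics/s8.png",robot.grab_frame("side")["pixels"])
E
```

```text
clock: 14.95
eef_pos: [0.488, -0.0299, 0.0638]
tool_rot: [3.142, -0.0, -0.567]
ft_force: [2.0, -1.6, 3.6]
grip_width: 0.0168
0.09779335569347773 -209.62626585043856 -2.4531024955169825 [ 1.99409751 -1.5755293   3.56063967]
```

View pics/s8.png

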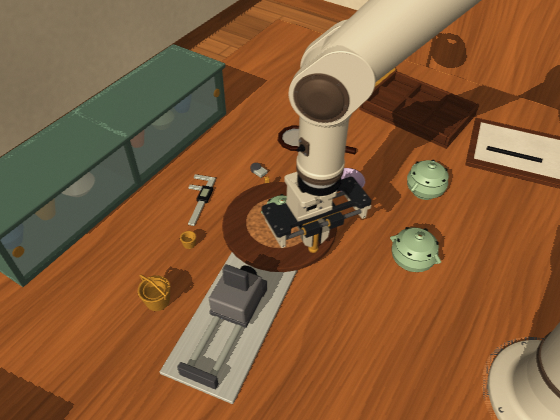

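Position is at 150° and the arm is clear. Joint 7 needs a little more room, so I'll add +0.10 rad of yaw.

```bash
python3 -m inch '[[[0.0031,0.0098,0,0,0,0.025,0],[0.0041,0.0094,0,0,0,0.025,0],[0.0051,0.0089,0,0,0,0.025,0],[0.0060,0.0084,0,0,0,0.025,0],[0.0068,0.0077,0,0,0,0,0]]]'
python3 - <<'E'
from rig import robot
from c import *
s=robot.read_state(); d=s['eef_pos'][:2]-A
print(np.hypot(*d),ph0+360-np.degrees(np.arctan2(d[1],d[0])),s['joints'][6],s['ft_force'])
import cv2
cv2.imwrite("pics/s9.png",robot.grab_frame("side")["pixels"])
E
```

```text
clock: 15.5
eef_pos: [0.5134, 0.0141, 0.0637]
tool_rot: [3.142, 0.0, -0.466]
ft_force: [0.4, -1.9, 5.2]
grip_width: 0.0165
0.09769037430820417 180.49623148820265 -2.4557985592182416 [ 0.37681658 -1.89633002  5.20735816]
```

View pics/s9.png

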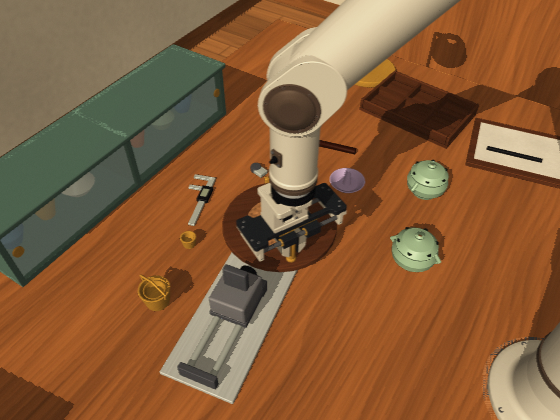

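```bash
python3 -m inch '[[[0.0076,0.0069,0,0,0,0,0],[0.0082,0.0061,0,0,0,0,0],[0.0088,0.0052,0,0,0,0,0],[0.0093,0.0043,0,0,0,0,0]]]'
python3 - <<'E'
from rig import robot
from c import *
s=robot.read_state(); d=s['eef_pos'][:2]-A
print(np.hypot(*d),ph0+360-np.degrees(np.arctan2(d[1],d[0])),s['joints'][6],s['ft_force'])
import cv2
cv2.imwrite("pics/s10.png",cv2.resize(robot.grab_frame("side")["pixels"][150:350,180:380],None,fx=3,fy=3))
E
```

```text
clock: 15.95
eef_pos: [0.5471, 0.0361, 0.0637]
tool_rot: [3.141, 0.0, -0.468]
ft_force: [-1.1, -0.8, 5.6]
grip_width: 0.0165
0.09771992347758265 204.2560907059013 -2.4851845391522853 [-1.14427986 -0.81478734  5.61838147]
```

View pics/s10.png

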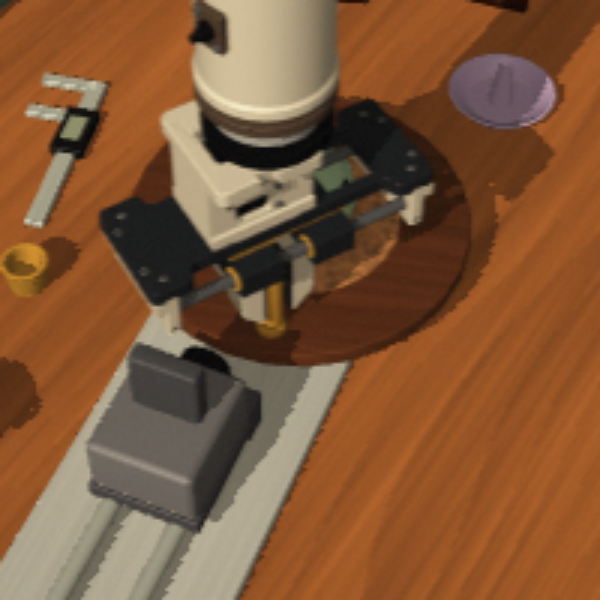

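```bash
python3 -m inch '[[[0.0097,0.0033,0,0,0,0,0],[0.0100,0.0022,0,0,0,0,0],[0.0102,0.0012,0,0,0,0,0],[0.0103,0.0001,0,0,0,0,0]]]'
python3 - <<'E'
from rig import robot
from c import *
s=robot.read_state(); d=s['eef_pos'][:2]-A
print(np.hypot(*d),ph0+360-np.degrees(np.arctan2(d[1],d[0])),s['joints'][6],s['ft_force'])
E
python3 -m inch '[[[0.0102,-0.0010,0,0,0,0,0],[0.0101,-0.0020,0,0,0,0,0],[0.0098,-0.0031,0,0,0,0,0],[0.0094,-0.0041,0,0,0,0,0],[0.0089,-0.0051,0,0,0,0,0],[0.0084,-0.0060,0,0,0,0,0],[0.0077,-0.0068,0,0,0,0,0]]]'
python3 - <<'E'
from rig import robot
from c import *
s=robot.read_state(); d=s['eef_pos'][:2]-A
print(np.hypot(*d),ph0+360-np.degrees(np.arctan2(d[1],d[0])),s['joints'][6],s['ft_force'])
import cv2
cv2.imwrite("pics/s11.png",cv2.resize(robot.grab_frame("side")["pixels"][120:350,180:380],None,fx=2.6,fy=2.6))
E
```

```text
clock: 16.4
eef_pos: [0.587, 0.0427, 0.0637]
tool_rot: [3.141, 0.001, -0.467]
ft_force: [-0.8, -0.7, 6.3]
grip_width: 0.0165
0.09777397578686815 228.1647238424398 -2.480662303093341 [-0.81849329 -0.72249928  6.33518045]
clock: 17.1
eef_pos: [0.6515, 0.0147, 0.0638]
tool_rot: [3.141, 0.001, -0.467]
ft_force: [-2.4, -0.4, 7.1]
grip_width: 0.0163
0.09805612307545299 270.2081787351721 -2.4074355264557323 [-2.35499494 -0.37954018  7.06269075]
```

View pics/s11.png

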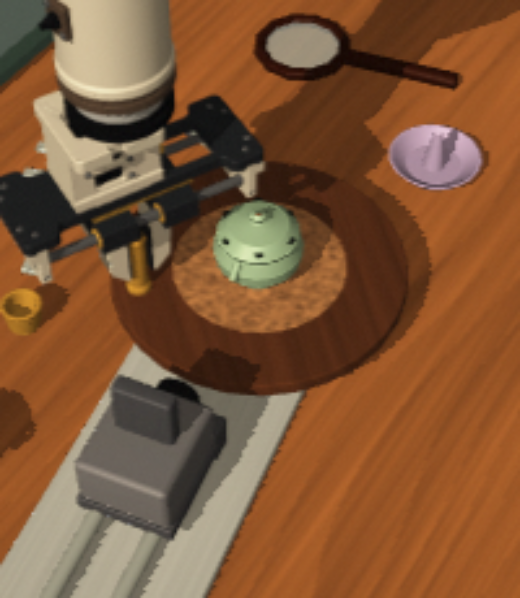

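At 270° the burner is still centred and the head untouched. Now the last quarter turn.

```bash
python3 -m inch '[[[0.0069,-0.0076,0,0,0,0,0],[0.0061,-0.0082,0,0,0,0,0],[0.0052,-0.0088,0,0,0,0,0],[0.0043,-0.0093,0,0,0,0,0],[0.0033,-0.0097,0,0,0,0,0],[0.0022,-0.0100,0,0,0,0,0],[0.0012,-0.0102,0,0,0,0,0],[0.0001,-0.0103,0,0,0,0,0],[-0.0010,-0.0102,0,0,0,0,0],[-0.0020,-0.0101,0,0,0,0,0]]]'
python3 - <<'E'
from rig import robot
from c import *
s=robot.read_state(); d=s['eef_pos'][:2]-A
print(np.hypot(*d),ph0+360-np.degrees(np.arctan2(d[1],d[0])),s['joints'][6],s['ft_force'])
E
python3 -m inch '[[[-0.0031,-0.0098,0,0,0,0,0],[-0.0041,-0.0094,0,0,0,0,0],[-0.0051,-0.0089,0,0,0,0,0],[-0.0060,-0.0084,0,0,0,0,0],[-0.0044,-0.0050,0,0,0,0,0],[-0.0024,-0.0026,0,0,0,0,0],[0,0,0,0,0,0,0],[0,0,0,0,0,0,0]]]'
python3 - <<'E'
from rig import robot
from c import *
s=robot.read_state(); d=s['eef_pos'][:2]-A
print(np.hypot(*d),ph0+360-np.degrees(np.arctan2(d[1],d[0])),s['joints'][6],s['ft_force'])
import cv2
cv2.imwrite("pics/s12.png",cv2.resize(robot.grab_frame("side")["pixels"][120:320,190:390],None,fx=3,fy=3))
E
```

```text
clock: 18.15
eef_pos: [0.6778, -0.0794, 0.0638]
tool_rot: [-3.141, 0.001, -0.467]
ft_force: [0.7, 1.2, 4.2]
grip_width: 0.0159
0.09836553570830117 329.84701184314974 -2.253083832373121 [0.6866173  1.15214837 4.21011078]
clock: 18.95
eef_pos: [0.652, -0.1247, 0.0638]
tool_rot: [3.141, 0.0, -0.468]
ft_force: [0.1, -0.2, 5.6]
grip_width: 0.0165
0.09842478047418168 360.545025029351 -2.189772717077451 [ 0.08676548 -0.17942474  5.58654265]
```

View pics/s12.png

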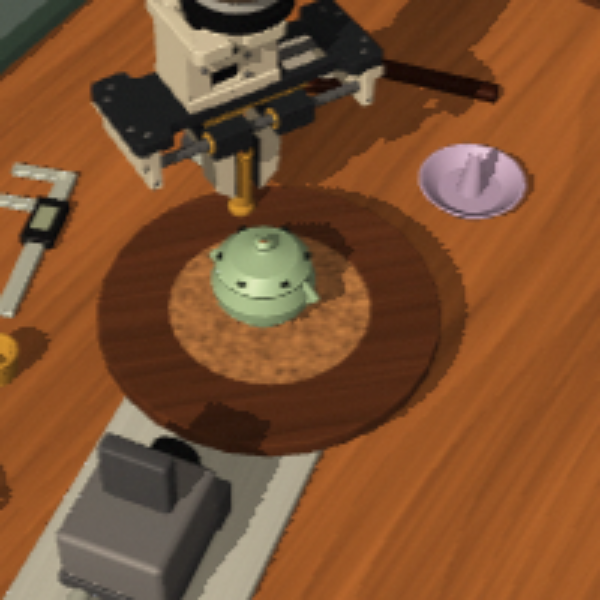

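```bash
python3 -m inch '[[[0,0,0,0,0,0,0.5],[0,0,0,0,0,0,0.5],[0,0,0,0,0,0,0.5],[0,0,0,0,0,0,0.5],[0,0,0,0,0,0,0.5],[0,0,0,0,0,0,0.5]]]' && python3 -m inch '[[[0,0,0.02,0,0,0,0.5],[0,0,0.03,0,0,0,0.5],[0,0,0.03,0,0,0,0.5],[0,0,0.03,0,0,0,0.5],[0,0,0.03,0,0,0,0.5],[0,0,0.02,0,0,0,0.5]]]' && python3 -m inch '[[[-0.01,-0.04,0,0,0,0,0.5],[-0.01,-0.04,0,0,0,0,0.5],[-0.01,-0.04,0,0,0,0,0.5],[-0.01,-0.04,0,0,0,0,0.5],[-0.01,-0.04,0,0,0,0,0.5],[-0.01,-0.04,0,0,0,0,0.5],[0,0,0,0,0,0,0.5],[0,0,0,0,0,0,0.5]]]'
python3 - <<'E'
from rig import robot
import cv2
for n in("side","top"):
    cv2.imwrite(f"pics/{n}13.png",robot.grab_frame(n)["pixels"])
t=cv2.imread("pics/top13.png"); s=cv2.imread("pics/side13.png")
cv2.imwrite("pics/tz13.png",cv2.resize(t[130:270,110:350],None,fx=3.3,fy=3.3,interpolation=cv2.INTER_CUBIC))
cv2.imwrite("pics/sz13.png",cv2.resize(s[150:400,155:345],None,fx=2.4,fy=2.4,interpolation=cv2.INTER_CUBIC))
E
```

```text
clock: 19.6
eef_pos: [0.6526, -0.1238, 0.0636]
tool_rot: [3.142, 0.0, -0.467]
ft_force: [-0.2, -0.3, 0.4]
grip_width: 0.0457
clock: 20.2
eef_pos: [0.6536, -0.1237, 0.2264]
tool_rot: [-3.141, -0.003, -0.467]
ft_force: [0.0, -0.5, 0.1]
grip_width: 0.0458
clock: 21.0
eef_pos: [0.5917, -0.3657, 0.2233]
tool_rot: [3.141, 0.001, -0.471]
ft_force: [0.7, 0.8, 0.8]
grip_width: 0.0462
```

View pics/tz13.png

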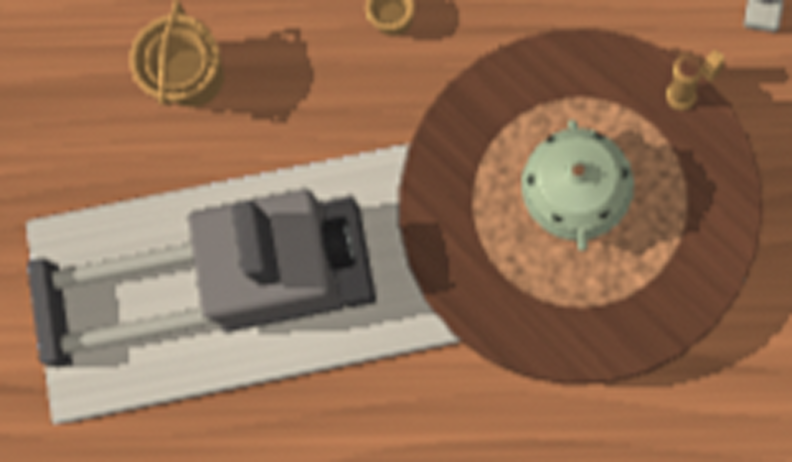

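View pics/side13.png

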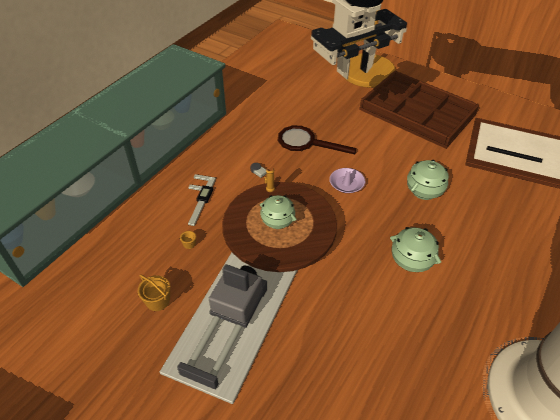

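The knob is back beside the pointer at about (689,62), the same zoomed pixel as before the turn. The burner and bystanders look unchanged and the gripper is clear. I'll check with one pixel difference and then hand in.

Run:
```python
import cv2,numpy as np
for n in("top","side"):
    a,b=cv2.imread(f"pics/{n}2.png"),cv2.imread(f"pics/{n}13.png")
    d=cv2.absdiff(a,b).max(2)
    r=d[110:260,110:345] if n=="top" else d[165:400,160:345]
    print(n,(r>40).sum(),r.max())
from rig import robot
print(robot.finish_job())
```

```text
top 0 28
side 8 47
the job is handed in; nothing more can be done
None
```

I did both steps in the order asked and handed the job in at about 21 s of the 67 s allowed; the hand-in reports no verdict.

- **Head:** I pinched the fin and slid the head in until it hit the stop. The force rose while the position held still, and the fin was 200 mm from the axis. The pictures show it against the steel block.
- **Platter:** I gripped the knob and carried it clockwise through one full turn. The arm's own reading at the end was 360.5°. Side forces were below about 2.5 N at each check; the vertical force reached about 7 N. I then released the knob and moved the gripper clear.
- **Final pictures:** Comparing pictures from before and after the turn, the rail and turntable area is practically identical. No pixel differed by more than 40 grey levels in the top view, and only 8 did in the side view. The knob is back at the pointer, and the burner sits where it was, with the head still in. The other things look unmoved by eye; the comparison covered only some of them.

**Near misses:** Joint 7 came close to its limit, so I turned the gripper about 0.32 rad on the freely spinning knob during the turn. By my calculation, the gripper's body passed the fin with only about 5 mm to spare. I saw no sign of contact. No check failed or disagreed.

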